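# Lid the porcelain before it goes to the kiln

### The arm

A 6-joint arm with a two-finger parallel gripper is mounted at the origin on the work surface; the furniture and walls round the work are solid. World frame = base frame: x ahead of the robot, y to its left, z up, the work surface at z = 0. Lengths are in mm, angles in rad, forces in N, time in s.
With the tool pointing down it reaches from about 350 to 800 mm from the base axis. Payload 7.3 kg.
Tool frame: the origin (TCP) lies at the very end of the fingers, on their centre line; the grasp point (between the pads) lies 19 mm behind it (manip.grip_depth is the distance from the TCP to the grasp point, in mm); z points along the fingers, y is the line along which they close (so a half turn about z gives the same grasp; the last joint's range is limited). The gripper opens to 85 mm and grips with 20 to 120 N. Pads are 22 mm wide; open, the fingers measure 114 mm over their backs; the gripper's body (76 mm by 85 mm) begins 54 mm behind the grasp point. The pads swing forward as they close: fully open they stand 13 mm farther back than shut.
Start: joints at [-1.43, 0.342, 1.524, -0, 1.275, -0.146], TCP at [148.536, -503.569, 231.322] pointing down, gripper open.
Joint ranges: [-2.53, 2.53], [-0.77, 2.02], [0.04, 2.7], [-1, 4.14], [0.28, 2.66], [-3.11, 3.11]. Speed limits (rad/s): [2.57, 2.57, 3.14, 3.14, 3.14, 3.14].

### API

Orientations are given as a unit quaternion [x, y, z, w].
In Python, from workcell import manip, viewer, order gives the robot as it stands.
- The arm moves only by the tool play_rows, never from a script. Its argument "moves" is a list that holds one entry, the list of rows, each a list of 5 numbers: the closure in counts, from 0 (fully open) to 255 (shut), then the shift along the world's x, y, z in cm, then the turn about the world's z in rad. In form: [[[gripper, dx, dy, dz, turn], ...]]. A call has 1 to 12 rows; each row shifts and turns the commanded pose from where the row before left it; what a row does not reach is not made up. A row lasts 1/12 s, in which the tool goes at most 41.7 mm and 7.16 degrees, less where a joint would pass 70% of its speed; a pose out of reach is approached as far as the arm can. A call with a gripper value outside its range is refused whole. The fingers move at their own pace and stop on an object; the grip force is fixed at half the most. Time passes only in rows, so rows that do not move let the fingers close. It gives the time, the measured TCP pose, the force, the opening and the grip force at its end, in the units of the state.
- manip.read_state(): the state, without advancing time (a new reading comes with each control period).
- viewer.get_image(name): name is "side" or "top" or "wrist"; returns a dict with "img" (384x512x3 uint8, red, green, blue), "range_z" (384x512 float32, mm along the optical axis (not along the pixel's ray), 0 where there is no reading), "fx", "fy", "cx", "cy" (pixels), "cam_to_world" (4x4, takes a point from camera to world coordinates). Camera axes: x right, y down, z forward; pixel columns grow to the right and rows downward; lengths in mm; the calibration is good to about 2 mm. A picture is of the moment at which its call begins.
- order.job_done(): hands the job in; it is judged then, once.
The state is a dict: "t": time; "joint_pos": joint angles; "qvel": joint speeds; "tau": joint torques, N m; "eef_pos": TCP position; "tool_rot": TCP orientation; "contact_force": force on the tool from outside, world axes, zero at the start; "wrist_torque": the same for the moment, N m; "width": opening from 0.0 (shut) to 1.0 (fully open); "gripper_force": force on a finger pad.
Only numpy, scipy, OpenCV 4.12 (cv2) and the standard library are available. Lean on these libraries where they do the work, as an engineer would, in place of code of your own. Each camera call takes 0.05 s, during which the arm holds its last target. There are 200 camera calls.

### The job

The four white porcelain pieces are fired with their own lids on, so that each pair keeps its fit. Put every lid on the piece whose mouth it matches - smaller round lid on the teapot, larger round one on the sugar bowl, oval on the oval box, rectangular on the butter box - so that its flange drops into the mouth and it sits flat on the rim all round. Set the lids down gently, never let one fall, and leave the four pieces standing upright where they are.

Things in the scene. Friction and masses are not known exactly. Their poses are not given: they have to be found in the camera images.
- teapot: Small round white porcelain teapot, 91 mm across, short spout along +x (70 mm from the axis, 62 mm high), loop handle along -x (to 69 mm). Loose, 0.32 kg. Mouth 54 mm inside; flat rim 64 mm above the origin (centre of the foot, z up). Its lid is seated when the lid's origin is 54 mm above this origin.
- sugar_bowl: Round white porcelain sugar bowl, 95 mm across, a small loop ear at +x and -x (to 66 mm). Loose, 0.30 kg. Mouth 80 mm inside; flat rim 56 mm above the origin (centre of the foot, z up). Its lid is seated when the lid's origin is 46 mm above this origin.
- oval_box: Oval white porcelain box, 98 mm along x, 74 mm along y. Loose, 0.28 kg. Mouth 88 x 64 mm inside; flat rim 44 mm above the origin (centre of the foot, z up). Its lid is seated when the lid's origin is 34 mm above this origin and their x axes agree (either way round).
- butter_box: Rectangular white porcelain butter box, rounded corners, 104 mm along x, 60 mm along y. Loose, 0.34 kg. Mouth 96 x 52 mm inside; flat rim 50 mm above the origin (centre of the foot, z up). Its lid is seated when the lid's origin is 40 mm above this origin and their x axes agree (either way round).
- teapot_lid: The teapot's lid: the smaller round white porcelain lid, plate 65 mm across. Lies flat, knob up. Origin: centre of the underside of its 10 mm deep, tapering flange, z up; plate top 15 mm and knob top 39 mm above it. Round knob 20 mm across 27-33 mm up, on a 13 mm neck. Flange 49 mm across under the plate, 41 mm below. 50 g.
- sugar_lid: The sugar bowl's lid: the larger round white porcelain lid, plate 91 mm across. Lies flat, knob up. Origin: centre of the underside of its 10 mm deep, tapering flange, z up; plate top 15 mm and knob top 39 mm above it. Round knob 20 mm across 27-33 mm up, on a 13 mm neck. Flange 75 mm across under the plate, 67 mm below. 90 g.
- oval_lid: The oval box's lid: white porcelain, plate 99 mm along x, 75 along y. Lies flat, knob up. Origin: centre of the underside of its 10 mm deep, tapering flange, z up; plate top 15 mm and knob top 39 mm above it. Knob: upright bar 38 mm long along x, 12 mm thick along y 27-33 mm up, 10 mm lower down; grip it along y. Flange 83 x 59 mm under the plate, 75 x 51 below. 85 g.
- butter_lid: The butter box's lid: white porcelain, rectangular plate 107 mm along x, 63 along y. Lies flat, knob up. Origin: centre of the underside of its 10 mm deep, tapering flange, z up; plate top 15 mm and knob top 39 mm above it. Knob: upright bar 38 mm long along x, 12 mm thick along y 27-33 mm up, 10 mm lower down; grip it along y. Flange 91 x 47 mm under the plate, 83 x 39 below. 90 g.
Mind the look-alikes: they are no part of the job. What is shaped like the teapot_lid but pink or turquoise is not meant.

How it is judged (in metres and radians):
At the end, for the whole second after the job is handed in: Each lid sits in its own piece's mouth: centred within 8 mm, height within 3 mm of seated, level within 0.06 rad, oval and rectangular lids along their box within 0.2 rad (either way round). The pieces stand upright (0.05 rad), within 40 mm of their start; all released and at rest (horizontal distance between teapot_lid and teapot below 0.008 m and z of teapot_lid in the frame of teapot between 0.051 and 0.057 m and angle between each of teapot_lid, sugar_lid, oval_lid, butter_lid's own z axis and vertical below 0.06 rad and angle between each of teapot, sugar_bowl, oval_box, butter_box's own z axis and vertical below 0.05 rad and distance of each of teapot, sugar_bowl, oval_box, butter_box from where it was at the start of the episode below 0.04 m and linear speed of each of teapot_lid, teapot, sugar_lid, sugar_bowl, oval_lid, oval_box, butter_lid, butter_box below 0.02 m/s and angular speed of each of teapot_lid, teapot, sugar_lid, sugar_bowl, oval_lid, oval_box, butter_lid, butter_box below 0.15 rad/s and horizontal distance between sugar_lid and sugar_bowl below 0.008 m and z of sugar_lid in the frame of sugar_bowl between 0.043 and 0.049 m and horizontal distance between oval_lid and oval_box below 0.008 m and z of oval_lid in the frame of oval_box between 0.031 and 0.037 m and angle between the x axis of oval_lid and the x axis of oval_box, either way round below 0.2 rad and horizontal distance between butter_lid and butter_box below 0.008 m and z of butter_lid in the frame of butter_box between 0.037 and 0.043 m and angle between the x axis of butter_lid and the x axis of butter_box, either way round below 0.2 rad); the robot touches nothing.
It fails at once if a lid is let fall (loose from the fingers and faster than 0.7 m/s, a fall of some 25 mm) ((linear speed of teapot_lid above 0.7 m/s and contact force between the fingers and teapot_lid below 0.01 N) or (linear speed of sugar_lid above 0.7 m/s and contact force between the fingers and sugar_lid below 0.01 N) or (linear speed of oval_lid above 0.7 m/s and contact force between the fingers and oval_lid below 0.01 N) or (linear speed of butter_lid above 0.7 m/s and contact force between the fingers and butter_lid below 0.01 N)).
It fails at once if a piece is tipped by more than 20 degrees (angle between any of teapot, sugar_bowl, oval_box, butter_box's own z axis and vertical above 0.35 rad).
It also fails if it takes over 115 s, if anything falls off the work surface, if the arm or the gripper's body presses on something with over 40 N, if the wrist force passes 120 N, or if a joint passes its speed limit or range.

## Working session

There is one attempt and no reset: what is moved stays moved. The work goes in short steps, Python scripts to look and compute and a tool call to move; the robot and the scene stay as the last step left them, time stands still between calls to the robot, and variables do not carry over. Pictures are saved under pics/ and viewed, at most 14 in all, crops included, and the job is handed in when it is done.

Besides the shell and the picture viewer there is one more tool, called after "Call:" by a JSON object that holds its "api" and its "payload". play_rows: Moves the arm, as the interface text tells. Its arguments: {"type":"object","properties":{"moves":{"type":"array"}},"required":["moves"]}

```bash
mkdir -p pics; ls
cat > h.py <<'E'
import numpy as np, cv2
from workcell import manip, viewer, order
def grab(n):
    d=viewer.get_image(n); np.savez('%s.npz'%n,**d); return d
def cloud(d):
    z=np.array(d['range_z'],float); v,u=np.mgrid[:z.shape[0],:z.shape[1]]
    P=np.stack([(u-d['cx'])/d['fx']*z,(v-d['cy'])/d['fy']*z,z,np.ones_like(z)],-1)
    W=(P@np.array(d['cam_to_world']).T)[...,:3]; W[z<=0]=np.nan
    return W
E
python3 - <<'E'
from h import *
s=manip.read_state(); print({k:np.round(v,3).tolist() for k,v in s.items()}, manip.grip_depth)
for n in ('top','side'):
    d=grab(n); cv2.imwrite('pics/%s0.png'%n,cv2.resize(d['img'][...,::-1],(800,600),interpolation=cv2.INTER_CUBIC))
    print(n,d['fx'],np.round(d['cam_to_world'],2).tolist())
E
```

```text
pics
{'t': 0.0, 'joint_pos': [-1.43, 0.343, 1.525, -0.0, 1.275, -0.146], 'qvel': [0.0, -0.001, -0.001, -0.0, 0.0, 0.001], 'tau': [0.001, -43.368, -24.602, -0.0, 0.008, -0.0], 'eef_pos': [148.462, -503.156, 230.614], 'tool_rot': [0.99, 0.143, 0.0, -0.001], 'contact_force': [-0.425, -0.507, 0.538], 'wrist_torque': [0.024, 0.058, -0.062], 'gripper_force': 0.0, 'width': 0.996} 18.700000000000003
top 349.2544414993447 [[-0.03, -1.0, 0.09, 346.25], [-1.0, 0.03, -0.02, 6.28], [0.02, -0.09, -1.0, 997.22], [0.0, 0.0, 0.0, 1.0]]
side 406.44270672623105 [[1.0, -0.02, -0.01, 438.9], [0.0, -0.37, 0.93, -1160.91], [-0.02, -0.93, -0.37, 500.47], [0.0, 0.0, 0.0, 1.0]]
```

View pics/top0.png

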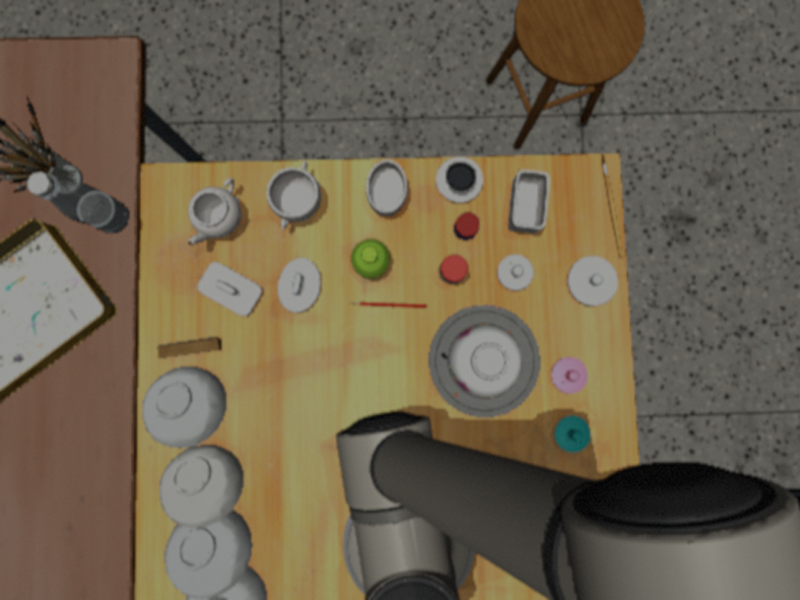

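View pics/side0.png

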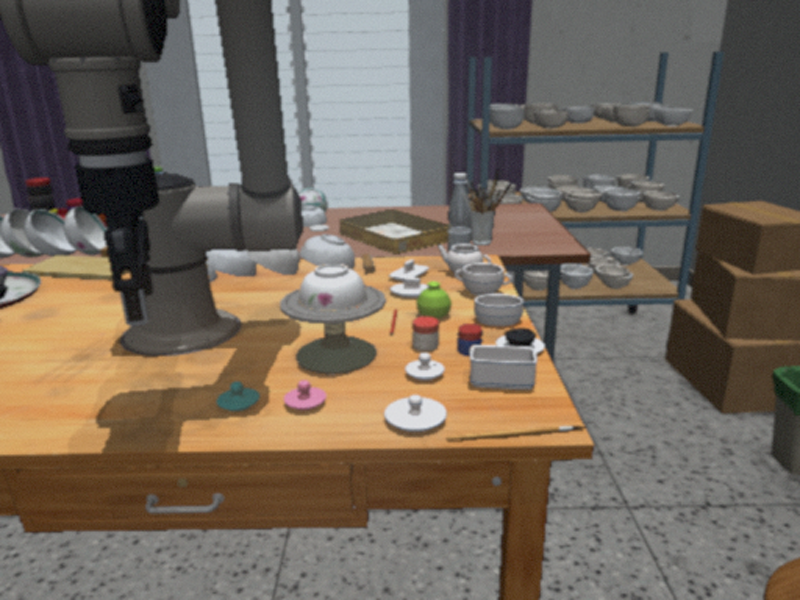

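The top view (800x600) shows these lids:
- butter lid at (230,288)
- oval lid at (300,285)
- teapot lid at (515,272)
- sugar lid at (593,281)

The pieces are the teapot (213,213), sugar bowl (293,195), oval box (387,188) and butter box (530,200).

Things that could be mistaken for the teapot lid are pink (570,375), turquoise (572,433), the red jar tops (455,268) and (467,225), and the black-filled saucer (460,180). Only the white (515,272) fits the description. The cake stand at (485,360) is tall, so I have to avoid it.

```bash
cat >> h.py <<'E'
def rectfit(p):
    (c,wh,a)=cv2.minAreaRect(p.astype(np.float32)); 
    if wh[0]<wh[1]: wh=wh[::-1]; a+=90
    return np.round(c,1),np.round(wh,1),round((np.radians(a)+np.pi/2)%np.pi-np.pi/2,3)
E
python3 - <<'E'
from h import *
d=dict(np.load('top.npz')); W=cloud(d)
S=512/800
def reg(px,r): 
    u,v=np.array(px)*S; r*=S; w=W[int(v-r):int(v+r)+1,int(u-r):int(u+r)+1].reshape(-1,3); return w[~np.isnan(w[:,0])]
for n,px in dict(butter=(230,288),oval=(300,285),tea=(515,272),sugar=(593,281),pink=(570,375)).items():
    w=reg(px,36); t=np.median(w[w[:,2]<6][:,2]) if (w[:,2]<6).any() else np.nan
    pl=w[(w[:,2]>9)&(w[:,2]<60)]; k=w[(w[:,2]>27)&(w[:,2]<60)]
    print(n,'table',t,'plate',rectfit(pl[:,:2]),np.median(pl[:,2]),'knob',len(k),k[:,:2].mean(0).round(1),rectfit(k[:,:2]),k[:,2].max())
for n,px,h in [('teapot',(213,213),64),('sugar',(293,195),56),('ovalb',(387,188),44),('butterb',(530,200),50)]:
    w=reg(px,40); p=w[(abs(w[:,2]-h)<5)]
    print(n,len(p),rectfit(p[:,:2]),p[:,2].mean(), 'all>15',rectfit(w[w[:,2]>15][:,:2]), w[:,2].max())
for px in [(485,360),(370,258),(455,268),(467,225),(460,180),(185,405)]: w=reg(px,15);print(px,w.mean(0).round(),w[:,2].max())
im=d['img'][85:260,80:420,::-1]; cv2.imwrite('pics/c1.png',cv2.resize(im,None,fx=2.3,fy=2.3,interpolation=cv2.INTER_CUBIC))
E
```

```text
butter table 0.6735205416567283 plate (array([459.6, 312.8]), array([107.1,  63.3]), np.float64(1.041)) 14.897223242875498 knob 61 [459.2 311.3] (array([459.3, 311.8]), array([36.8, 12.7]), np.float64(0.993)) 42.964962524321436
oval table 0.5098110329795418 plate (array([463.7, 187.1]), array([94.2, 74.5]), np.float64(-0.024)) 15.03084936142335 knob 63 [462.9 186.5] (array([463.6, 186.8]), array([37.7, 12.4]), np.float64(-0.218)) 41.90423874493149
tea table 0.08538536226541282 plate (array([ 475.7, -205.8]), array([63.8, 61. ]), np.float64(1.537)) 14.294375980599796 knob 42 [ 475.7 -205.9] (array([ 475.7, -206.6]), array([18.3, 18.2]), np.float64(-0.877)) 41.30456689576431
sugar table -0.2514279110093298 plate (array([ 458.1, -356.4]), array([107.6,  90. ]), np.float64(-1.376)) 14.277570441542139 knob 44 [ 456.1 -346.4] (array([ 456.2, -347.3]), array([18.5, 18.4]), np.float64(-0.839)) 41.75444007121473
pink table -0.09169228988480427 plate (array([ 287.8, -295.6]), array([62.8, 61.6]), np.float64(1.536)) 14.369041405483813 knob 48 [ 287.2 -294.9] (array([ 287.5, -295.6]), array([19.
[... 381 characters left out ...]
np.float64(-1.135)) 61.906662692188775
ovalb 153 (array([632.8,  25. ]), array([94.9, 69.8]), np.float64(-0.028)) 43.64331005366542 all>15 (array([632.4,  24. ]), array([96.6, 73. ]), np.float64(-0.207)) 48.7983932894042
butterb 186 (array([ 601.7, -232.7]), array([104.7,  61. ]), np.float64(-0.136)) 49.47456163961904 all>15 (array([ 601.5, -232.6]), array([105.1,  61. ]), np.float64(-0.136)) 53.96098433418183
(485, 360) [ 322. -122.  162.] 169.35183849913335
(370, 258) [502.  55.  53.] 75.46589866467332
(455, 268) [483. -94.  31.] 55.00662894809864
(467, 225) [ 562. -120.   26.] 52.089200267505475
(460, 180) [ 648. -111.   19.] 33.914309925389716
(185, 405) [261. 365.  78.] 90.7003860427759
```

View pics/c1.png

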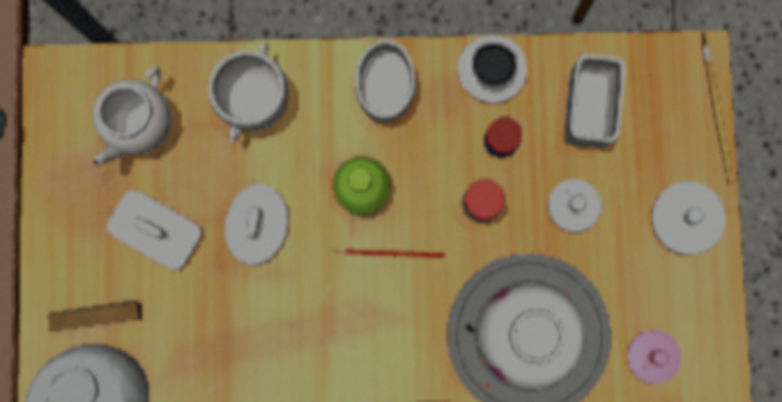

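The crop confirms the four white lids, with the plain white teapot lid at crop (575,205), and the four pieces. Next I'll tighten the fits and check the wrist camera geometry.

```bash
cat >> h.py <<'E'
from scipy.optimize import least_squares
def circ(p,r0):
    f=lambda q: np.hypot(p[:,0]-q[0],p[:,1]-q[1])-q[2]
    s=least_squares(f,[*np.median(p[:,:2],0),r0],loss='soft_l1',f_scale=1.5); return s.x.round(1)
def pca(p):
    p=p[:,:2]-p[:,:2].mean(0); _,_,v=np.linalg.svd(p,full_matrices=False); a=np.arctan2(v[0,1],v[0,0]); return round((a+np.pi/2)%np.pi-np.pi/2,3)
def near(W,c,r,lo,hi):
    w=W.reshape(-1,3); w=w[~np.isnan(w[:,0])]; return w[(np.hypot(w[:,0]-c[0],w[:,1]-c[1])<r)&(w[:,2]>lo)&(w[:,2]<hi)]
LID=dict(butter=(459,312),oval=(463.5,187),tea=(475.7,-206),sugar=(456,-347))
BOX=dict(butter=(601.6,-232.6,50,68),oval=(632.5,24.5,44,62),tea=(585,333,64,50),sugar=(621.5,189,56,53))
def meas(W,lids=LID,boxes=BOX):
    for n in lids:
        c=LID[n]; pl=near(W,c,64 if n in('butter','oval') else 55,9,20); k=near(W,c,26,25,50)
        if len(k)<10: print(n,'no knob');continue
        print('lid',n,'plate',rectfit(pl[:,:2]),'pca',pca(pl),'z',np.median(pl[:,2]).round(1),'knob',rectfit(k[:,:2]),'mean',k[:,:2].mean(0).round(1),'pca',pca(k),'zmax',np.percentile(k[:,2],90).round(1))
    for n in boxes:
        c=BOX[n]; p=near(W,c,c[3],c[2]-4,c[2]+5)
        print('box',n,len(p),rectfit(p[:,:2]),'pca',pca(p),'z',np.median(p[:,2]).round(1),'circ',circ(p,c[3]-8))
E
python3 - <<'E'
from h import *
meas(cloud(np.load('top.npz')))
d=grab('wrist'); s=manip.read_state(); print(np.round(d['cam_to_world'],3).tolist(),d['fx'],s['eef_pos'])
cv2.imwrite('pics/w0.png',d['img'][...,::-1])
E
```

```text
lid butter plate (array([459.6, 312.8]), array([107.1,  63.3]), np.float64(1.041)) pca 1.026 z 14.8 knob (array([459.3, 311.8]), array([36.8, 12.7]), np.float64(0.993)) mean [459.2 311.3] pca 1.031 zmax 40.2
lid oval plate (array([463.7, 187.1]), array([94.2, 74.5]), np.float64(-0.024)) pca -0.214 z 14.8 knob (array([463.6, 186.8]), array([37.7, 12.4]), np.float64(-0.218)) mean [462.7 186.5] pca -0.21 zmax 39.5
lid tea plate (array([ 475.7, -205.8]), array([63.8, 61. ]), np.float64(1.537)) pca -1.452 z 14.0 knob (array([ 475.7, -206.6]), array([18.3, 18.2]), np.float64(-0.877)) mean [ 475.7 -205.9] pca -0.135 zmax 40.1
lid sugar plate (array([ 456.5, -346.9]), array([89.7, 86.9]), np.float64(1.55)) pca -1.173 z 14.1 knob (array([ 456.2, -347.3]), array([18.5, 18.4]), np.float64(-0.839)) mean [ 456.1 -346.4] pca 1.413 zmax 39.8
box butter 181 (array([ 601.8, -232.3]), array([104.7,  60.3]), np.float64(-0.136)) pca -0.163 z 49.7 circ [ 601.7 -231.2   46.5]
box oval 148 (array([632.8,  25. ]), array([94.9, 69.8]), np.float64(-0.028)) pca -0.056 z 43.7 circ [632.5  23.4  40.3]
box tea 135 (array([595. , 330.8]), array([63.7, 62. ]), np.float64(-0.597)) pca 1.528 z 64.6 circ [595.2 331.2  29.5]
box sugar 195 (array([622. , 188.7]), array([89.3, 88.8]), np.float64(0.538)) pca 0.569 z 55.9 circ [621.8 188.7  42.5]
[[0.282, -0.927, -0.247, 211.754], [-0.959, -0.273, -0.071, -485.305], [-0.001, 0.258, -0.966, 372.99], [0.0, 0.0, 0.0, 1.0]] 298.02982789074616 [ 148.49753325 -503.26590504  230.78884585]
```

View pics/w0.png

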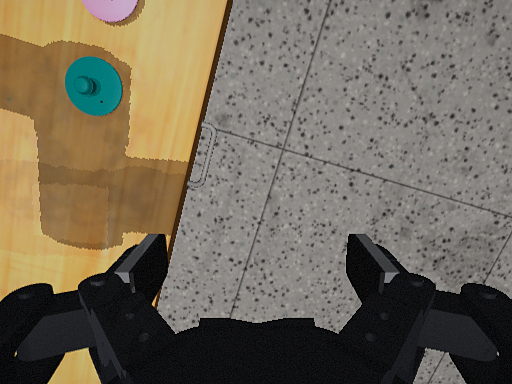

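The wrist view shows turquoise at (94,86) and pink at (110,5), which are both decoys. The fingers are at the bottom of the frame. I'll go above the sugar lid.

Call:
{"api": "play_rows", "payload": {"moves": [[[100,3.4,1.7,0,0],[100,3.4,1.7,0,0],[100,3.4,1.7,0,0],[100,3.4,1.7,0,0],[100,3.4,1.7,0,0],[100,3.4,1.7,0,0],[100,3.4,1.7,0,0],[100,3.4,1.7,0,0],[100,3.6,2.0,0,0],[100,0,0,0,0],[100,0,0,0,0],[100,0,0,0,0]]]}}

```text
t: 1.15
eef_pos: [456.3, -347.3, 230.9]
tool_rot: [0.99, 0.143, -0.0, -0.0]
contact_force: [-0.0, -0.0, -1.2]
width: 0.609
gripper_force: 0.0
```

Run:
```python
from h import *
d=grab('wrist'); s=manip.read_state(); print(s['t'],s['eef_pos'],s['width'],s['contact_force'])
meas(cloud(d),['sugar','tea'],[])
```

```text
1.2 [ 455.81782908 -347.85953891  231.04664968] 0.6061839284339728 [-0.66255679 -0.09385255  1.4373095 ]
lid sugar plate (array([ 456.7, -349.6]), array([91.2, 89.8]), np.float64(-1.286)) pca 0.706 z 13.9 knob (array([ 456.5, -349.6]), array([20.4, 18.7]), np.float64(0.278)) mean [ 457.7 -349.3] pca 0.303 zmax 38.8
lid tea plate (array([ 476.5, -208.3]), array([64.8, 64.5]), np.float64(1.361)) pca 0.273 z 13.7 knob (array([ 476.4, -208.7]), array([20.1, 19.9]), np.float64(0.862)) mean [ 477.1 -209.9] pca 1.034 zmax 39.0
```

Call:
{"api": "play_rows", "payload": {"moves": [[[100,0.1,-0.1,-4.0,0],[100,0,0,-4.0,0],[100,0,0,-4.0,0],[100,0,0,-4.0,0],[100,0,0,-2.0,0],[100,0,0,-1.6,0],[100,0,0,-1.6,0],[100,0,0,0,0],[255,0,0,0,0],[255,0,0,0,0],[255,0,0,0,0],[255,0,0,0,0]]]}}

```text
t: 2.2
eef_pos: [457.9, -349.6, 21.0]
tool_rot: [0.99, 0.143, 0.001, 0.001]
contact_force: [-1.2, -1.3, 4.8]
width: 0.195
gripper_force: 58.5
```

Call:
{"api": "play_rows", "payload": {"moves": [[[255,0,0,0,0],[255,0,0,0,0],[255,0,0,0,0],[255,0,0,0,0]]]}}

```text
t: 2.53
eef_pos: [457.9, -349.6, 21.0]
tool_rot: [0.99, 0.143, 0.001, 0.001]
contact_force: [-1.7, -1.3, 6.4]
width: 0.195
gripper_force: 58.7
```

Run:
```python
from h import *
d=grab('wrist'); s=manip.read_state(); print(s['t'],s['eef_pos'],s['width'],s['contact_force'],s['gripper_force'])
meas(cloud(d),['sugar'],[])
e=grab('side')
im=np.hstack([d['img'],cv2.resize(e['img'][220:310,200:320],(512,384))])[...,::-1]
cv2.imwrite('pics/g1.png',cv2.resize(im,(800,300)))
```

```text
2.5833 [ 457.90577887 -349.61865657   20.95922795] 0.1916791358210186 [-3.45329441 -1.23223221  6.50611538] 58.65688018633591
lid sugar plate (array([ 459.2, -350.3]), array([89.5, 87.6]), np.float64(1.147)) pca -1.283 z 13.8 knob (array([ 458.7, -349.4]), array([43., 23.]), np.float64(-1.285)) mean [ 463.1 -348.2] pca -1.293 zmax 46.2
```

View pics/g1.png

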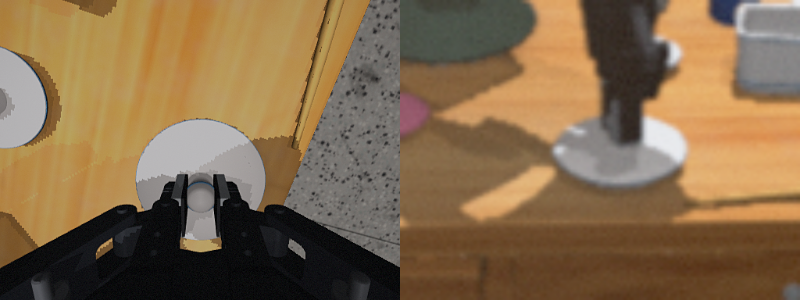

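The wrist half shows the knob between the pads at (200,195) with the plate level. I'll lift and carry it to a spot short of the sugar bowl.

Call:
{"api": "play_rows", "payload": {"moves": [[[255,0,0,1.0,0],[255,0,0,2.0,0],[255,0,0,3.0,0],[255,0,0,4.0,0],[255,0,0,4.0,0],[255,0,0,4.0,0],[255,0.3,2.0,2.0,0],[255,0.5,3.5,0,0],[255,0.5,3.9,0,0],[255,0.5,3.9,0,0],[255,0.5,3.9,0,0],[255,0.5,3.9,0,0]]]}}

```text
t: 3.63
eef_pos: [485.2, -135.5, 220.2]
tool_rot: [0.99, 0.143, 0.0, 0.0]
contact_force: [0.6, -0.3, -0.6]
width: 0.191
gripper_force: 58.9
```

Call:
{"api": "play_rows", "payload": {"moves": [[[255,0.5,3.9,0,0],[255,0.5,3.9,0,0],[255,0.5,3.9,0,0],[255,0.5,3.9,0,0],[255,0.5,3.9,0,0],[255,0.5,3.9,0,0],[255,0.5,3.5,0,0],[255,0.5,2.5,0,0],[255,0,1.0,0,0],[255,0,0,0,0],[255,0,0,0,0],[255,0,0,0,0]]]}}

```text
t: 4.63
eef_pos: [525.3, 165.2, 219.5]
tool_rot: [0.99, 0.142, -0.0, 0.0]
contact_force: [-0.0, -0.4, -0.9]
width: 0.192
gripper_force: 58.9
```

Run:
```python
from h import *
d=grab('wrist'); s=manip.read_state(); print(s['t'],s['eef_pos'],s['width'],s['contact_force'],s['gripper_force'])
W=cloud(d); meas(W,[],['sugar','oval'])
p=near(W,s['eef_pos'],52,s['eef_pos'][2]-12,s['eef_pos'][2]-1); print('held',len(p),rectfit(p[:,:2]),circ(p,40)); 
A=np.c_[p[:,:2]-p[:,:2].mean(0),np.ones(len(p))]; print(np.linalg.lstsq(A,p[:,2],rcond=None)[0])
cv2.imwrite('pics/p1.png',d['img'][...,::-1])
```

```text
4.6833 [525.43403116 164.96542907 219.54399395] 0.1921581752271754 [ 0.70224625 -0.63055034  0.01586074] 58.93579843832413
box sugar 1572 (array([622.4, 188. ]), array([89.3, 88.9]), np.float64(0.747)) pca 0.3 z 55.4 circ [622.3 187.9  42.2]
box oval 1247 (array([632.9,  23.1]), array([96.1, 72.4]), np.float64(-0.117)) pca -0.155 z 43.2 circ [633.8  23.4  39.2]
held 13516 (array([526.4, 165.7]), array([89.7, 87.2]), np.float64(-0.583)) [523.5 164.2  34.6]
[-6.48412888e-03 -8.64864452e-04  2.12273859e+02]
```

View pics/p1.png

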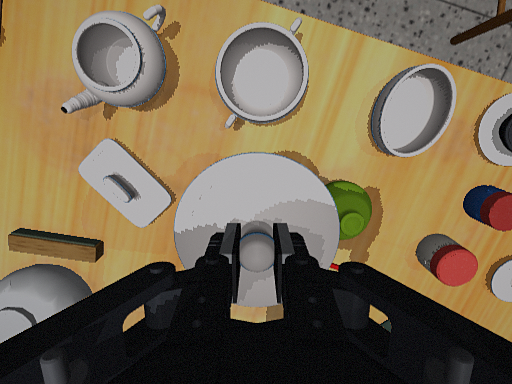

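The wrist view shows the sugar bowl at (262,72) and the held lid level at (257,215). I'll move over the bowl and come down to just above the rim.

Call:
{"api": "play_rows", "payload": {"moves": [[[255,1.6,0.4,-0.5,0],[255,2.0,0.45,-1.0,0],[255,2.0,0.45,-1.0,0],[255,2.0,0.45,-1.0,0],[255,1.5,0.4,-1.5,0],[255,0.5,0.1,-2.5,0],[255,0,0,-2.5,0],[255,0,0,-2.0,0],[255,0,0,-0.5,0],[255,0,0,0,0],[255,0,0,0,0]]]}}

```text
t: 5.6
eef_pos: [622.2, 188.1, 95.4]
tool_rot: [0.99, 0.142, 0.001, 0.0]
contact_force: [-0.1, -0.4, -0.7]
width: 0.194
gripper_force: 58.9
```

Call:
{"api": "play_rows", "payload": {"moves": [[[255,0,0,-0.6,0],[255,0,0,-0.6,0],[255,0,0,-0.5,0],[255,0,0,-0.5,0],[255,0,0,-0.3,0],[255,0,0,-0.2,0],[255,0,0,0,0]]]}}

```text
t: 6.18
eef_pos: [621.6, 189.0, 67.2]
tool_rot: [0.99, 0.143, 0.0, 0.0]
contact_force: [0.0, 0.7, -1.8]
width: 0.186
gripper_force: 58.9
```

Call:
{"api": "play_rows", "payload": {"moves": [[[255,0,0,-0.1,0],[255,0,0,0,0],[255,0,0,0,0]]]}}

```text
t: 6.43
eef_pos: [621.7, 189.0, 67.0]
tool_rot: [0.99, 0.143, 0.0, 0.0]
contact_force: [-0.9, 0.5, 4.3]
width: 0.196
gripper_force: 59.4
```

The force is up and the height matches a seated lid. I'll release and rise to a viewing height.

Call:
{"api": "play_rows", "payload": {"moves": [[[140,0,0,0,0],[110,0,0,0,0],[100,0,0,0,0],[100,0,0,0,0],[100,0,0,1.0,0],[100,0,0,2.0,0],[100,0,0,4.0,0],[100,0,0,4.0,0],[100,0,0,4.0,0],[100,-1.0,0,0,0],[100,0,0,0,0]]]}}

```text
t: 7.35
eef_pos: [611.9, 189.3, 220.6]
tool_rot: [0.99, 0.143, 0.003, -0.0]
contact_force: [-0.2, -0.2, -0.4]
width: 0.605
gripper_force: 0.0
```

```bash
cat >> h.py <<'E'
def chk(W,n,h,r):
    c=BOX[n]; pl=near(W,c,r,h+5,h+22); k=near(W,c,26,h+18+10,h+60)
    pl=pl[abs(pl[:,2]-np.median(pl[:,2]))<4]
    A=np.c_[pl[:,:2]-pl[:,:2].mean(0),np.ones(len(pl))]
    print('placed',n,'plate',rectfit(pl[:,:2]),'pca',pca(pl),'slope,z',np.linalg.lstsq(A,pl[:,2],rcond=None)[0].round(3),'want z~',h+15,'knob',rectfit(k[:,:2]))
E
python3 - <<'E'
from h import *
d=grab('wrist'); s=manip.read_state(); print(s['t'],s['eef_pos'],s['width'],s['contact_force'])
W=cloud(d); chk(W,'sugar',46,52)
d=grab('top'); chk(cloud(d),'sugar',46,52); meas(cloud(d),[],['butter','oval','tea'])
E
```

```text
7.4 [611.3952804  189.0537179  218.04584736] 0.6073145920898414 [-0.31927728 -0.3383451  -0.23162957]
placed sugar plate (array([621.1, 188.2]), array([90.8, 90.4]), np.float64(-0.562)) pca -0.689 slope,z [-1.0000e-03 -1.0000e-03  5.9811e+01] want z~ 61 knob (array([621.2, 188.1]), array([20.1, 19.7]), np.float64(-0.5))
placed sugar plate (array([623.7, 174.4]), array([90. , 59.3]), np.float64(0.188)) pca 0.137 slope,z [-1.0000e-03  1.9000e-02  6.0824e+01] want z~ 61 knob (array([620.6, 189.2]), array([19.3, 17.4]), np.float64(0.738))
box butter 173 (array([ 601.5, -232.5]), array([104.5,  60.4]), np.float64(-0.142)) pca -0.155 z 49.7 circ [ 601.7 -232.1   46.2]
box oval 144 (array([632.2,  25.1]), array([95. , 69.9]), np.float64(-0.027)) pca -0.064 z 44.0 circ [632.5  23.1  40.2]h.py:19: RuntimeWarning: Mean of empty slice.
  p=p[:,:2]-p[:,:2].mean(0); _,_,v=np.linalg.svd(p,full_matrices=False); a=np.arctan2(v[0,1],v[0,0]); return round((a+np.pi/2)%np.pi-np.pi/2,3)
  ret = um.true_divide(
Traceback (most recent call last):
  File "h.py", line 31, in meas
    print('box',n,len(p),rectfit(p[:,:2]),'pca',pca(p),'z',np.median(p[:,2]).round(1),'circ',circ(p,c[3]-8))
                                                ~~~^^^
  File "h.py", line 19, in pca
    p=p[:,:2]-p[:,:2].mean(0); _,_,v=np.linalg.svd(p,full_matrices=False); a=np.arctan2(v[0,1],v[0,0]); return round((a+np.pi/2)%np.pi-np.pi/2,3)
                                                                                        ~^^^^^
IndexError: index 0 is out of bounds for axis 0 with size 0
```

The sugar lid is seated, level and at the right height. Next is the oval lid.

Call:
{"api": "play_rows", "payload": {"moves": [[[100,-3.0,0,0,-0.1],[100,-3.7,-0.1,0,-0.1],[100,-3.7,-0.1,0,-0.1],[100,-3.0,0,0,-0.1],[100,-1.4,0,0,-0.1],[100,0,0,0,0],[100,0,0,0,0],[100,0,0,0,0]]]}}

```text
t: 8.12
eef_pos: [464.4, 186.9, 215.7]
tool_rot: [0.994, -0.105, -0.0, 0.0]
contact_force: [-0.2, -0.2, -0.4]
width: 0.611
gripper_force: 0.0
```

Run:
```python
from h import *
d=grab('wrist'); s=manip.read_state(); print(s['t'],s['eef_pos'],s['width'],s['tool_rot'], 2*np.arctan2(s['tool_rot'][1],s['tool_rot'][0]))
W=cloud(d); meas(W,['oval','butter'],['oval']); np.savez('wo.npz',**d)
p=near(W,BOX['oval'],62,40,49); print(cv2.fitEllipse(cv2.convexHull(p[:,:2].astype(np.float32))))
p=near(W,LID['oval'],62,9,20); print(cv2.fitEllipse(cv2.convexHull(p[:,:2].astype(np.float32))))
```

```text
8.1667 [464.58740446 186.8410887  215.72250342] 0.6081813037654282 [ 9.94401552e-01 -1.05666771e-01 -2.38328424e-04  1.72767167e-04] -0.21172881426630952
lid oval plate (array([462.9, 185.7]), array([98.8, 74.6]), np.float64(-0.241)) pca -0.215 z 13.8 knob (array([463.6, 185.7]), array([37.4, 12.3]), np.float64(-0.209)) mean [464.3 185.6] pca -0.218 zmax 38.6
lid butter plate (array([459.7, 311.3]), array([107.3,  64. ]), np.float64(1.036)) pca 1.022 z 13.8 knob (array([459.8, 311.1]), array([38.5, 13.5]), np.float64(1.02)) mean [460.8 309.2] pca 1.021 zmax 38.4
box oval 321 (array([592.8,  29.6]), array([50.3, 14.6]), np.float64(1.359)) pca 1.332 z 43.3 circ [615.3  24.8  28.4]
((602.2371826171875, 28.44324493408203), (32.551334381103516, 49.6701774597168), 161.0332489013672)
((463.1488037109375, 185.88912963867188), (74.88821411132812, 98.75275421142578), 77.57933044433594)
```

Call:
{"api": "play_rows", "payload": {"moves": [[[100,-0.1,-0.1,-4.0,0],[100,0,0,-4.0,0],[100,0,0,-4.0,0],[100,0,0,-3.0,0],[100,0,0,-1.6,0],[100,0,0,-1.5,0],[100,0,0,-1.4,0],[255,0,0,0,0],[255,0,0,0,0],[255,0,0,0,0],[255,0,0,0,0],[255,0,0,0,0]]]}}

```text
t: 9.17
eef_pos: [463.2, 186.0, 22.1]
tool_rot: [0.994, -0.106, 0.001, -0.0]
contact_force: [-0.0, -0.2, -1.1]
width: 0.121
gripper_force: 58.7
```

Call:
{"api": "play_rows", "payload": {"moves": [[[255,0,0,0,0],[255,0,0,0,0],[255,0,0,1.0,0],[255,0,0,2.0,0],[255,0,0,3.0,0],[255,0,0,4.0,0],[255,0,0,4.0,0],[255,0,0,4.0,0],[255,0,0,2.0,0],[255,0,0,0,0],[255,0,0,0,0]]]}}

```text
t: 10.08
eef_pos: [462.7, 186.0, 222.8]
tool_rot: [0.994, -0.106, 0.001, -0.0]
contact_force: [-0.5, 0.7, -2.1]
width: 0.115
gripper_force: 58.7
```

Call:
{"api": "play_rows", "payload": {"moves": [[[255,0.7,-2.0,0,0.0],[255,1.5,-3.4,0,0.03],[255,1.5,-3.4,0,0.03],[255,1.5,-3.4,0,0.03],[255,1.1,-2.2,0,0.02],[255,0.4,-1.0,0,0],[255,0,0,0,0],[255,0,0,0,0],[255,0,0,0,0]]]}}

```text
t: 10.83
eef_pos: [528.6, 33.3, 220.6]
tool_rot: [0.999, -0.051, -0.001, -0.0]
contact_force: [-0.0, 0.2, -0.3]
width: 0.116
gripper_force: 58.8
```

```bash
cat >> h.py <<'E'
def yaw(s): return 2*np.arctan2(s['tool_rot'][1],s['tool_rot'][0])
def held(W,s,r):
    e=s['eef_pos']; p=near(W,e,r,e[2]-13,e[2]-3); z=np.median(p[:,2]); p=p[abs(p[:,2]-z)<3.5]
    A=np.c_[p[:,:2]-p[:,:2].mean(0),np.ones(len(p))]
    print('held',rectfit(p[:,:2]),'pca',pca(p),'slope,z-tcp',np.linalg.lstsq(A,p[:,2]-e[2],rcond=None)[0].round(3),'ell',cv2.fitEllipse(cv2.convexHull(p[:,:2].astype(np.float32))))
E
python3 - <<'E'
from h import *
d=grab('wrist'); s=manip.read_state(); print(s['t'],s['eef_pos'],s['width'],yaw(s))
W=cloud(d); meas(W,[],['oval']); held(W,s,60)
p=near(W,BOX['oval'],62,40,49); print(cv2.fitEllipse(cv2.convexHull(p[:,:2].astype(np.float32))))
cv2.imwrite('pics/p2.png',d['img'][...,::-1])
E
```

```text
10.8833 [528.7011385   33.39218561 220.95789088] 0.12443747841363453 -0.10188424658249144
box oval 1203 (array([633.2,  22.6]), array([96. , 72.3]), np.float64(-0.072)) pca -0.067 z 43.3 circ [634.   22.6  39.5]
held (array([530.7,  33.5]), array([87. , 82.4]), np.float64(-0.827)) pca -0.1 slope,z-tcp [-5.000e-03  1.000e-03 -8.716e+00] ell ((528.4683837890625, 33.038429260253906), (75.12654113769531, 99.1010513305664), 84.1460189819336)
((633.3450927734375, 22.540708541870117), (72.4415512084961, 96.19725036621094), 86.00150299072266)
```

View pics/p2.png

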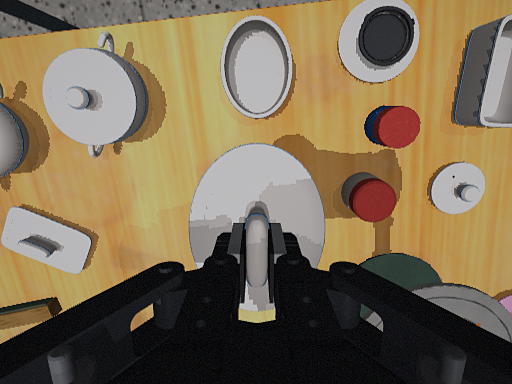

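The wrist view shows the oval box at (257,67) and the held oval lid at (257,215), with the sugar lid seated at (95,95). The offset to the box is (104.8, -10.5) mm with a turn of +0.03.

Call:
{"api": "play_rows", "payload": {"moves": [[[255,1.5,-0.1,-0.6,0.03],[255,2.4,-0.25,-1.0,0],[255,2.4,-0.25,-1.0,0],[255,2.2,-0.25,-1.0,0],[255,1.5,-0.2,-1.5,0],[255,0.5,0,-2.5,0],[255,0,0,-2.5,0],[255,0,0,-2.0,0],[255,0,0,-0.5,0],[255,0,0,0,0],[255,0,0,0,0]]]}}

```text
t: 11.8
eef_pos: [634.9, 22.3, 96.4]
tool_rot: [0.999, -0.036, 0.001, 0.0]
contact_force: [0.1, -0.4, -0.4]
width: 0.117
gripper_force: 58.8
```

Run:
```python
from h import *
s=manip.read_state(); print(s['eef_pos'],yaw(s),s['contact_force'])
```

```text
[634.87657178  22.27905205  96.36147147] -0.07214578705266715 [ 0.07785536 -0.44257247 -0.39227694]
```

Call:
{"api": "play_rows", "payload": {"moves": [[[255,-0.1,0.05,-0.8,0],[255,0,0,-0.8,0],[255,0,0,-0.6,0],[255,0,0,-0.6,0],[255,0,0,-0.5,0],[255,0,0,-0.4,0],[255,0,0,-0.3,0],[255,0,0,0,0],[255,0,0,0,0]]]}}

```text
t: 12.55
eef_pos: [633.5, 21.9, 56.0]
tool_rot: [0.999, -0.037, 0.0, 0.0]
contact_force: [-2.0, 0.8, 4.8]
width: 0.118
gripper_force: 59.5
```

Force is 4.8 N at the seated height. I'll release and go up.

Call:
{"api": "play_rows", "payload": {"moves": [[[160,0,0,0,0],[120,0,0,0,0],[100,0,0,0,0],[100,0,0,0,0],[100,0,0,1.0,0],[100,0,0,2.0,0],[100,0,0,4.0,0],[100,0,0,4.0,0],[100,0,0,4.0,0],[100,-1.0,0,1.5,0],[100,0,0,0,0]]]}}

```text
t: 13.47
eef_pos: [624.8, 21.9, 226.8]
tool_rot: [0.999, -0.036, 0.005, 0.0]
contact_force: [0.3, -0.2, 0.2]
width: 0.606
gripper_force: 0.0
```

Run:
```python
from h import *
d=grab('wrist'); s=manip.read_state(); print(s['t'],s['eef_pos'],yaw(s))
W=cloud(d); chk(W,'oval',34,60)
```

```text
13.5167 [624.15218795  21.9664766  223.57117775] -0.07308407695822618
placed oval plate (array([633. ,  21.6]), array([98.4, 74.8]), np.float64(-0.097)) pca -0.075 slope,z [-1.0000e-03 -1.0000e-03  4.7791e+01] want z~ 49 knob (array([633.3,  21.4]), array([38.1, 12.4]), np.float64(-0.078))
```

The oval lid is seated, level and aligned. Next is the butter lid.

Call:
{"api": "play_rows", "payload": {"moves": [[[100,-1.6,2.6,0,0.12],[100,-1.9,3.4,0,0.12],[100,-1.9,3.4,0,0.12],[100,-1.9,3.4,0,0.12],[100,-1.9,3.4,0,0.12],[100,-1.9,3.4,0,0.12],[100,-1.9,3.4,0,0.12],[100,-1.9,3.4,0,0.12],[100,-1.5,2.5,0,0.12],[100,0,0,0,0.01],[100,0,0,0,0],[100,0,0,0,0]]]}}

```text
t: 14.52
eef_pos: [459.5, 310.4, 219.2]
tool_rot: [0.874, 0.486, -0.001, 0.0]
contact_force: [-0.0, 0.5, 0.1]
width: 0.608
gripper_force: 0.0
```

Run:
```python
from h import *
d=grab('wrist'); s=manip.read_state(); print(s['t'],s['eef_pos'],s['width'],yaw(s))
W=cloud(d); meas(W,['butter'],['tea'])
```

```text
14.5667 [459.85732927 309.98835178 219.42719823] 0.6157343407694627 1.01449165082113
lid butter plate (array([459.6, 310.7]), array([106.8,  63. ]), np.float64(1.027)) pca 1.032 z 13.9 knob (array([459.7, 311.5]), array([37.5, 12.4]), np.float64(1.02)) mean [460.4 311.9] pca 1.025 zmax 38.6
box tea 1121 (array([595.6, 330.7]), array([63.1, 62.8]), np.float64(0.558)) pca -0.411 z 63.4 circ [595.1 330.8  29.3]
```

Call:
{"api": "play_rows", "payload": {"moves": [[[100,0,0.1,-4.0,0.01],[100,0,0,-4.0,0],[100,0,0,-4.0,0],[100,0,0,-3.2,0],[100,0,0,-1.7,0],[100,0,0,-1.5,0],[100,0,0,-1.4,0],[255,0,0,0,0],[255,0,0,0,0],[255,0,0,0,0],[255,0,0,0,0],[255,0,0,0,0]]]}}

```text
t: 15.57
eef_pos: [460.2, 312.0, 23.3]
tool_rot: [0.871, 0.491, 0.001, 0.0]
contact_force: [-0.2, 0.3, -0.9]
width: 0.119
gripper_force: 59.1
```

Call:
{"api": "play_rows", "payload": {"moves": [[[255,0,0,0,0],[255,0,0,0,0],[255,0,0,1.0,0],[255,0,0,2.0,0],[255,0,0,3.0,0],[255,0,0,4.0,0],[255,0,0,4.0,0],[255,0,0,4.0,0],[255,0,0,2.0,0],[255,0,0,0,0],[255,0,0,0,0]]]}}

```text
t: 16.48
eef_pos: [459.6, 312.2, 223.9]
tool_rot: [0.871, 0.491, 0.001, 0.0]
contact_force: [-0.1, -0.0, -1.9]
width: 0.115
gripper_force: 59.1
```

Call:
{"api": "play_rows", "payload": {"moves": [[[255,0.1,-2.0,0,-0.08],[255,0.3,-3.9,0,-0.1],[255,0.3,-3.9,0,-0.1],[255,0.3,-3.9,0,-0.1],[255,0.3,-3.9,0,-0.1],[255,0.3,-3.9,0,-0.1],[255,0.3,-3.9,0,-0.1],[255,0.3,-3.9,0,-0.1],[255,0.3,-3.9,0,-0.1],[255,0.3,-3.9,0,-0.1],[255,0.3,-3.9,0,-0.1],[255,0.3,-3.9,0,-0.09]]]}}

```text
t: 17.48
eef_pos: [492.2, -138.5, 220.5]
tool_rot: [0.997, -0.074, -0.002, -0.001]
contact_force: [0.9, 0.9, -0.5]
width: 0.118
gripper_force: 59.1
```

Call:
{"api": "play_rows", "payload": {"moves": [[[255,0.2,-3.9,0,0],[255,0,-2.6,0,0],[255,0,-1.5,0,0],[255,0,0,0,0],[255,0,0,0,0],[255,0,0,0,0]]]}}

```text
t: 17.98
eef_pos: [495.2, -215.4, 221.6]
tool_rot: [0.997, -0.071, -0.001, -0.001]
contact_force: [-0.2, -0.1, -1.4]
width: 0.118
gripper_force: 59.1
```

Run:
```python
from h import *
d=grab('wrist'); s=manip.read_state(); print(s['t'],s['eef_pos'],s['width'],yaw(s))
W=cloud(d); meas(W,['tea'],['butter']); held(W,s,64)
p=near(W,s['eef_pos'],64,s['eef_pos'][2]-13,s['eef_pos'][2]-3); a=yaw(s); l=(p[:,:2]-s['eef_pos'][:2])@np.array([[np.cos(a),-np.sin(a)],[np.sin(a),np.cos(a)]])
print('front edge',np.percentile(l[:,0],99.5),'sides',np.percentile(l[:,1],[.5,99.5]))
cv2.imwrite('pics/p3.png',d['img'][...,::-1])
```

```text
18.0333 [ 495.40768755 -215.27338792  221.93026106] 0.11669767078907436 -0.1415847603435463
tea no knob
box butter 1502 (array([ 601.8, -234.3]), array([103.6,  60.5]), np.float64(-0.142)) pca -0.143 z 49.4 circ [ 603.9 -234.5   45.5]
held (array([ 495.1, -215.2]), array([107.6,  63.5]), np.float64(-0.141)) pca -0.144 slope,z-tcp [-4.000e-03  1.300e-02 -9.787e+00] ell ((501.60247802734375, -216.5169219970703), (71.02562713623047, 120.8792724609375), 81.38243103027344)
front edge 53.2409340061997 sides [-31.18659718  30.98877528]
```

View pics/p3.png

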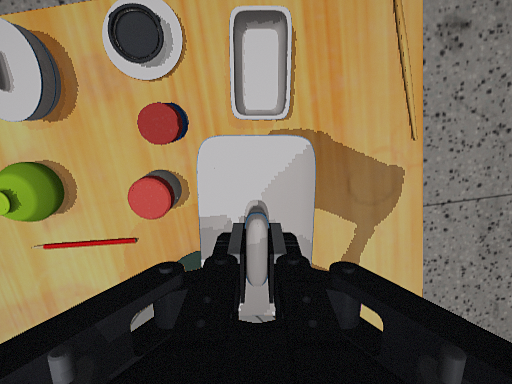

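The wrist view shows the butter box at (261,63) and the held rectangular lid at (257,200), already parallel. The offset is (106.7, -19.1) mm.

Call:
{"api": "play_rows", "payload": {"moves": [[[255,1.5,-0.3,-0.6,0],[255,2.4,-0.4,-1.0,0],[255,2.4,-0.4,-1.0,0],[255,2.3,-0.4,-1.0,0],[255,1.5,-0.3,-1.5,0],[255,0.5,-0.1,-2.5,0],[255,0,0,-2.0,0],[255,0,0,-1.7,0],[255,0,0,-0.4,0],[255,0,0,0,0],[255,0,0,0,0]]]}}

```text
t: 18.95
eef_pos: [602.1, -235.3, 106.3]
tool_rot: [0.997, -0.071, 0.0, 0.0]
contact_force: [0.2, -0.6, -0.5]
width: 0.119
gripper_force: 59.1
```

Run:
```python
from h import *
s=manip.read_state(); print(s['eef_pos'],yaw(s),s['contact_force'])
```

```text
[ 602.10837572 -235.31677534  106.30599356] -0.141982807995259 [ 0.17748508 -0.57226052 -0.5084379 ]
```

Call:
{"api": "play_rows", "payload": {"moves": [[[255,0,0.05,-0.8,0],[255,0,0,-0.8,0],[255,0,0,-0.6,0],[255,0,0,-0.6,0],[255,0,0,-0.6,0],[255,0,0,-0.5,0],[255,0,0,-0.3,0],[255,0,0,-0.1,0],[255,0,0,0,0],[255,0,0,0,0]]]}}

```text
t: 19.78
eef_pos: [601.4, -235.5, 63.1]
tool_rot: [0.997, -0.072, 0.0, 0.0]
contact_force: [-3.3, 2.0, 5.3]
width: 0.119
gripper_force: 59.7
```

Call:
{"api": "play_rows", "payload": {"moves": [[[160,0,0,0,0],[120,0,0,0,0],[100,0,0,0,0],[100,0,0,0,0],[100,0,0,1.0,0],[100,0,0,2.0,0],[100,0,0,4.0,0],[100,0,0,4.0,0],[100,0,0,4.0,0],[100,-1.0,0,0.8,0],[100,0,0,0,0]]]}}

```text
t: 20.7
eef_pos: [592.2, -236.4, 225.4]
tool_rot: [0.997, -0.072, 0.004, 0.002]
contact_force: [0.6, -0.1, -0.0]
width: 0.61
gripper_force: 0.0
```

Run:
```python
from h import *
d=grab('wrist'); s=manip.read_state(); print(s['t'],s['eef_pos'],yaw(s))
W=cloud(d); chk(W,'butter',40,64)
```

```text
20.75 [ 591.61358046 -235.83853965  222.33293143] -0.14353534945748225
placed butter plate (array([ 600.9, -235.5]), array([107. ,  63.1]), np.float64(-0.145)) pca -0.144 slope,z [-1.0000e-03  0.0000e+00  5.3741e+01] want z~ 55 knob (array([ 601. , -235.9]), array([38.1, 12.1]), np.float64(-0.152))
```

The butter lid is seated and level. The last one is the teapot lid.

Call:
{"api": "play_rows", "payload": {"moves": [[[100,-2.5,0.6,0,0],[100,-3.5,0.8,0,0],[100,-3.5,0.8,0,0],[100,-2.0,0.5,0,0],[100,0,0,0,0],[100,0,0,0,0],[100,0,0,0,0]]]}}

```text
t: 21.33
eef_pos: [476.9, -208.7, 219.4]
tool_rot: [0.997, -0.072, -0.0, -0.0]
contact_force: [-0.4, -0.3, -0.8]
width: 0.609
gripper_force: 0.0
```

Run:
```python
from h import *
d=grab('wrist'); s=manip.read_state(); print(s['t'],s['eef_pos'],s['width'],yaw(s))
W=cloud(d); meas(W,['tea'],[])
p=near(W,LID['tea'],55,9,20); print(cv2.fitEllipse(cv2.convexHull(p[:,:2].astype(np.float32))))
```

```text
21.3833 [ 477.20083128 -208.72060477  219.43091469] 0.6063723513720168 -0.14312947539707863
lid tea plate (array([ 476.1, -208.1]), array([64.6, 64.2]), np.float64(0.325)) pca 1.366 z 13.7 knob (array([ 476.4, -207.8]), array([19.9, 19.5]), np.float64(0.619)) mean [ 477.2 -208.1] pca 1.185 zmax 38.9
((476.09796142578125, -208.0231170654297), (64.85725402832031, 64.94316864013672), 103.71033477783203)
```

Call:
{"api": "play_rows", "payload": {"moves": [[[100,-0.1,0.05,-4.0,0],[100,0,0,-4.0,0],[100,0,0,-4.0,0],[100,0,0,-3.2,0],[100,0,0,-1.7,0],[100,0,0,-1.5,0],[100,0,0,-1.5,0],[255,0,0,0,0],[255,0,0,0,0],[255,0,0,0,0],[255,0,0,0,0],[255,0,0,0,0]]]}}

```text
t: 22.38
eef_pos: [476.2, -208.4, 22.2]
tool_rot: [0.997, -0.071, 0.001, 0.0]
contact_force: [0.2, 0.6, -0.0]
width: 0.192
gripper_force: 58.5
```

Call:
{"api": "play_rows", "payload": {"moves": [[[255,0,0,0,0],[255,0,0,0,0],[255,0,0,1.0,0],[255,0,0,2.0,0],[255,0,0,3.0,0],[255,0,0,4.0,0],[255,0,0,4.0,0],[255,0,0,4.0,0],[255,0,0,2.0,0],[255,0,0,0,0],[255,0,0,0,0]]]}}

```text
t: 23.3
eef_pos: [475.8, -208.2, 223.0]
tool_rot: [0.997, -0.072, 0.001, 0.001]
contact_force: [-0.5, 0.1, -0.6]
width: 0.197
gripper_force: 58.6
```

Call:
{"api": "play_rows", "payload": {"moves": [[[255,0,2.0,0,0],[255,0.15,3.9,0,0.05],[255,0.15,3.9,0,0.05],[255,0.15,3.9,0,0.05],[255,0.15,3.9,0,0.05],[255,0.15,3.9,0,0.05],[255,0.15,3.9,0,0.05],[255,0.15,3.9,0,0.05],[255,0.15,3.9,0,0.05],[255,0.15,3.9,0,0],[255,0.15,3.9,0,0],[255,0.15,3.9,0,0]]]}}

```text
t: 24.3
eef_pos: [490.6, 242.6, 219.4]
tool_rot: [0.992, 0.128, -0.002, 0.0]
contact_force: [1.4, 0.0, 0.2]
width: 0.192
gripper_force: 58.7
```

Call:
{"api": "play_rows", "payload": {"moves": [[[255,0.2,3.5,0,0],[255,0,2.0,0,0],[255,0,0.9,0,0],[255,0,0,0,0],[255,0,0,0,0],[255,0,0,0,0]]]}}

```text
t: 24.8
eef_pos: [493.9, 303.4, 220.7]
tool_rot: [0.992, 0.127, -0.001, 0.001]
contact_force: [-0.4, -0.1, -0.6]
width: 0.191
gripper_force: 58.7
```

Run:
```python
from h import *
d=grab('wrist'); s=manip.read_state(); print(s['t'],s['eef_pos'],s['width'],yaw(s))
W=cloud(d); BOX['tea']=(595.3,331,64,42); meas(W,[],['tea']); held(W,s,42)
cv2.imwrite('pics/p4.png',d['img'][...,::-1])
```

```text
24.85 [494.13398175 303.33586777 221.05831194] 0.19128375632481007 0.2550933658895864
box tea 1110 (array([595.6, 330.6]), array([63.1, 62.3]), np.float64(0.234)) pca 0.069 z 63.4 circ [595.5 330.6  29.2]
held (array([495.7, 303.1]), array([63.7, 62.2]), np.float64(1.119)) pca -1.319 slope,z-tcp [-1.000e-02  5.000e-03 -8.272e+00] ell ((493.9021911621094, 303.0700988769531), (65.09489440917969, 65.56651306152344), 95.3278579711914)
```

View pics/p4.png

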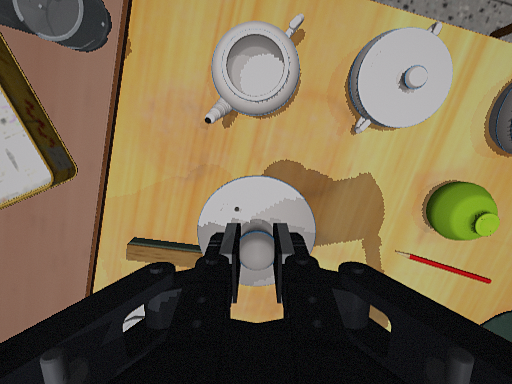

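The wrist view shows the teapot mouth at (257,62) and the held teapot lid level at (256,230). The offset is (101.6, 27.5) mm.

Call:
{"api": "play_rows", "payload": {"moves": [[[255,1.5,0.4,-0.6,0],[255,2.2,0.6,-1.0,0],[255,2.2,0.6,-1.0,0],[255,2.2,0.6,-1.0,0],[255,1.5,0.4,-1.5,0],[255,0.5,0.15,-2.0,0],[255,0,0,-1.6,0],[255,0,0,-1.3,0],[255,0,0,-0.4,0],[255,0,0,0,0],[255,0,0,0,0]]]}}

```text
t: 25.77
eef_pos: [595.5, 331.7, 118.2]
tool_rot: [0.992, 0.128, 0.0, -0.0]
contact_force: [1.0, -0.2, -1.1]
width: 0.191
gripper_force: 58.7
```

Run:
```python
from h import *
s=manip.read_state(); print(s['eef_pos'],yaw(s),s['contact_force'])
```

```text
[595.54885033 331.73553443 118.15308821] 0.2557776982774361 [ 1.01756102 -0.24177401 -1.05471358]
```

Call:
{"api": "play_rows", "payload": {"moves": [[[255,0,-0.05,-0.8,0],[255,0,0,-0.8,0],[255,0,0,-0.6,0],[255,0,0,-0.6,0],[255,0,0,-0.5,0],[255,0,0,-0.5,0],[255,0,0,-0.3,0],[255,0,0,-0.1,0],[255,0,0,0,0],[255,0,0,0,0]]]}}

```text
t: 26.6
eef_pos: [595.1, 332.0, 75.5]
tool_rot: [0.992, 0.128, 0.0, -0.0]
contact_force: [-0.8, 0.9, 1.4]
width: 0.195
gripper_force: 58.9
```

Call:
{"api": "play_rows", "payload": {"moves": [[[255,0,0,-0.05,0],[255,0,0,0,0],[255,0,0,0,0]]]}}

```text
t: 26.85
eef_pos: [595.2, 332.1, 75.4]
tool_rot: [0.992, 0.128, 0.0, -0.0]
contact_force: [-0.9, 0.2, 5.5]
width: 0.194
gripper_force: 59.3
```

Contact is made at the seated height, so I'll release and rise.

Call:
{"api": "play_rows", "payload": {"moves": [[[160,0,0,0,0],[120,0,0,0,0],[100,0,0,0,0],[100,0,0,0,0],[100,0,0,1.0,0],[100,0,0,2.0,0],[100,0,0,4.0,0],[100,0,0,4.0,0],[100,0,0,4.0,0],[100,-1.0,0,0,0],[100,0,0,0,0]]]}}

```text
t: 27.77
eef_pos: [585.3, 332.7, 229.4]
tool_rot: [0.992, 0.128, 0.003, -0.001]
contact_force: [0.1, 0.5, -0.6]
width: 0.61
gripper_force: 0.0
```

Run:
```python
from h import *
d=grab('wrist'); s=manip.read_state(); print(s['t'],s['eef_pos'],yaw(s),s['qvel'])
BOX['tea']=(595.3,331,64,42); W=cloud(d); chk(W,'tea',54,40)
d=grab('side'); im=d['img'][140:260,250:370,::-1]; cv2.imwrite('pics/f.png',cv2.resize(im,(600,600),interpolation=cv2.INTER_CUBIC))
```

```text
27.8167 [584.86780104 332.15443251 226.65291807] 0.2572239392981042 [-0.00618946  0.05247105  0.03077406 -0.00553469 -0.00723115 -0.00283646]
placed tea plate (array([594.9, 331.5]), array([64.4, 63.9]), np.float64(0.263)) pca -1.205 slope,z [1.000e-03 1.000e-03 6.763e+01] want z~ 69 knob (array([595. , 331.3]), array([20.1, 19.5]), np.float64(0.252))
```

View pics/f.png

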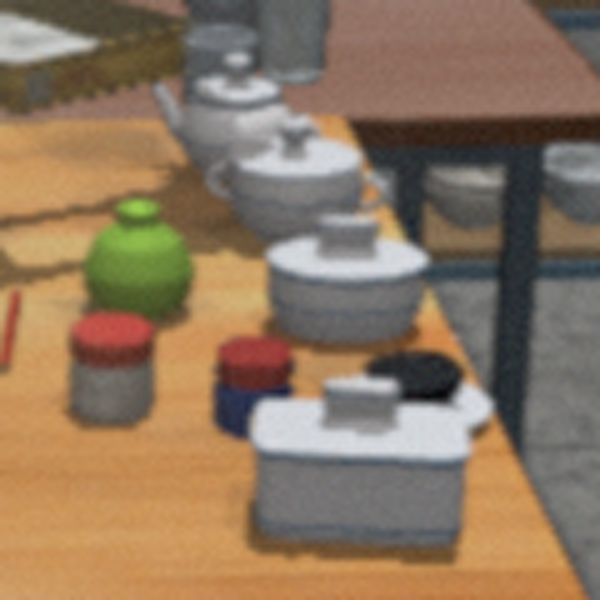

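The side crop shows all four lids flat on their pieces: teapot (238,90), sugar bowl (297,160), oval box (347,258) and butter box (362,425). The measured heights agree, so I'll hand in.

```bash
python3 -c "
from workcell import order; print(order.job_done())"
```

```text
the job is handed in; nothing more can be done
None
```

All four lids measured level and at seated height on their own pieces, with the gripper clear of everything; the job was handed in at about 28 s and returned no verdict.

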